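# Lay the tall nail carton down in its taped bay

### The arm

A 7-joint arm with a two-finger parallel gripper is mounted at the origin on the work surface. World frame = base frame: x ahead of the robot, y to its left, z up, the work surface at z = 0. Lengths are in m, angles in rad, forces in N, time in s.
With the tool pointing down it reaches from about 0.4 to 0.85 m from the base axis. Payload 10.4 kg.
Tool frame: the origin (TCP) lies between the finger pads; the fingertips stand manip.finger_overhang ahead of it and the grasp point (between the pads) lies 11 mm behind it (manip.finger_overhang is the distance from the TCP to the fingertips, in m); x points along the fingers, z is the direction in which the jaws open and shut, and the axes are right-handed (so a half turn about x gives the same grasp; the last joint's range is limited). The gripper opens to 85 mm and grips with 20 to 120 N. Pads are 22 mm wide; open, the fingers measure 114 mm over their backs; the gripper's body (76 mm by 85 mm) begins 54 mm behind the grasp point. The pads swing forward as they close: fully open they stand 13 mm farther back than shut.
Start: joints at [1.288, 0.332, -0.065, 1.46, 0.022, 1.35, -0.088], TCP at [0.161, -0.604, 0.239] pointing down, gripper open.
Joint ranges: [-2.6, 2.6], [-0.5, 2.12], [-1.47, 1.34], [0.16, 2.42], [-1.27, 4.41], [0.06, 2.06], [-2.6, 2.6]. Speed limits (rad/s): [2.22, 2.22, 2.79, 2.79, 3.14, 3.14, 3.14].

### API

Orientations are given as a unit quaternion [x, y, z, w].
In Python, from workcell import get_obs, camera, workorder, manip gives the robot as it stands. The module is installed in compiled form; this text tells all that it offers.
- The arm moves only by the tool play_rows, never from a script. Its argument "increments" is text: rows parted by semicolons, each of 4 numbers parted by spaces: the shift along the tool's x, y, z in m, then the turn about the tool's x in rad. A call has 1 to 20 rows; each row shifts and turns the pose as measured when the row begins, along the tool's axes as they then stand; what a row does not reach is not made up. A row lasts 1/10 s, in which the tool goes at most 50 mm and 8.59 degrees, less where a joint would pass 70% of its speed; a pose out of reach is approached as far as the arm can. A call is refused whole if a number of a shift passes 0.05 or a number of a turn 0.15, either way. A call with a gripper value outside its range is refused whole. "hand" is the gripper command: -1 is fully open, 1 is shut, values between are in proportion, set as the call begins (left out, the last holds). The fingers move at their own pace and stop on an object; "squeeze" is the grip in N (left out, the last holds). Time passes only in rows, so rows that do not move let the fingers close. It gives the time, the measured TCP pose, the force and the opening at its end, in the units of the state.
- get_obs(): the state, without advancing time (a new reading comes with each control period).
- camera(name): name is "side" or "top" or "wrist"; returns a dict with "img" (384x512x3 uint8, blue, green, red), "fov_y" (degrees; the focal length in pixels is half the picture's height over the tangent of half this angle, whatever the lens; pixels are square), "cx", "cy" (the principal point, pixels), "distortion" ([k1, k2, p1, p2, k3] as OpenCV has them; the pictures are not rectified), "R" (3x3) and "t" (3): a world point X has camera coordinates R X + t; the wrist camera has in their place "tool_from_camera" (4x4, takes a point from camera to tool coordinates, whose origin is the TCP and whose axes are the tool frame's). Camera axes: x right, y down, z forward; pixel columns grow to the right and rows downward; lengths in m; the calibration is good to about 2 mm. A picture is of the moment at which its call begins: read the wrist's pose just before it. There is no depth.
- workorder.hand_in(): hands the job in, once; it reports no verdict.
The state is a dict: "clock": time; "joint_pos": joint angles; "joint_velocities": joint speeds; "tau": joint torques, N m; "position": TCP position; "ee_rot": TCP orientation; "ft_force": force on the tool from outside, world axes, zero at the start; "torque": the same for the moment, N m; "grip_width": opening from 0.0 (shut) to 1.0 (fully open).
Only numpy, scipy, OpenCV 4.12 (cv2) and the standard library are available. Lean on these libraries where they do the work, as an engineer would, in place of code of your own. Each camera call takes 0.05 s, during which the arm holds its last target.

### The job

The long carton of nails has to lie flat in the bay marked with black tape on the stock bench, with the broad face that now looks over the bay underneath. First push the low round tin that sits in the bay out past the tape while the carton still stands, then topple the carton into the bay by pushing it near its top, so that no part of it reaches past the tape's outer edge. Only push, lift nothing, keep the tin flat on the bench, and leave the jar, the can and the small box where they are.

Things in the scene. Friction and masses are not known exactly. Their poses are not given: they have to be found in the camera images.
- bay: Flat rectangle of black tape stuck on the bench (0.6 mm thick, no obstacle). Clear inside 220 mm (x) by 140 mm (y), tape 12 mm wide, so 244 by 164 mm over the tape's outer edges. Origin at its centre on the bench; its x axis runs along its long side, from the carton's end away from the robot, y to the left of that, z up.
- carton: Tall cardboard carton of nails, 0.3 to 0.65 kg, loose: 50 mm deep (its x), 80 mm wide (its y), 170 mm tall (its z), a paper label on both broad faces. Stands across the bay's end nearest the robot, nearly square to it, front foot edge 20 to 35 mm inside the tape's outer edge. Origin at the centre of its underside; its x axis points over the bay, the way it must fall.
- carton_foot_left (a point): Corner of the carton's broad front face (facing the bay, +x): at its foot, left side (its +y). All four corners are within 8 mm of the bench once it lies on that face.
- carton_foot_right (a point): Corner of the carton's front face at its foot, right side (its -y).
- carton_top_left (a point): Corner of the carton's front face at its top (170 mm up), left side (its +y).
- carton_top_right (a point): Corner of the carton's front face at its top, right side (its -y).
- carton_center (a point): Centre of the carton and its weight; 85 mm above the bench while it stands, 25 mm when it lies on a broad face. Pushed above 100 mm it turns about its front foot edge with little sliding, goes over at a tilt of about 17 degrees (0.29 rad) and then falls by itself.
- tin: Low round metal tin with a lid and a paper disc on top, 64 mm across, 34 mm high, about 0.15 to 0.3 kg, loose, sliding on the bench inside the bay. Origin at the centre of its underside, z up. To be clear of the tape on a long side its origin must be over 114 mm from the bay's centre line.
- jar: Bystander: white jar with black lid, 60 mm across, 85 mm high, standing on the right of the bay (-y), beyond the can. Origin at the centre of its underside.
- smallbox: Bystander: small cardboard box 50 x 60 mm, 75 mm high, standing on the left of the carton (+y of the bay), well outside the tape. Origin at the centre of its underside.
- can: Bystander: metal can with paper label, 60 mm across, 95 mm high, standing on the right of the carton (-y of the bay), well outside the tape. Origin at the centre of its underside.
Things that resemble listed ones, but are neither listed nor needed, are in the scene too. Of the things like the carton, leave any that is green or pink; of the rest the smaller one is meant.

How it is judged:
On the way, in this order (a step that is already met when the one before it is completed fails the run):
1. the tin stands flat outside the tape while the carton is still upright ((y of tin in the frame of bay above 0.112 m or y of tin in the frame of bay below -0.112 m or x of tin in the frame of bay above 0.152 m or x of tin in the frame of bay below -0.152 m) and angle between each of tin, carton's own z axis and vertical below 0.12 rad and height (world z) of tin below 0.006 m), for 0.2 s.
2. the carton lies on its front face inside the tape's outer edge (angle between carton's own z axis and vertical above 1.45 rad and x of carton_foot_left in the frame of bay between -0.124 and 0.124 m and y of carton_foot_left in the frame of bay between -0.084 and 0.084 m and height (world z) of each of carton_foot_left, carton_foot_right, carton_top_left, carton_top_right below 0.008 m and x of carton_foot_right in the frame of bay between -0.124 and 0.124 m and y of carton_foot_right in the frame of bay between -0.084 and 0.084 m and x of carton_top_left in the frame of bay between -0.124 and 0.124 m and y of carton_top_left in the frame of bay between -0.084 and 0.084 m and x of carton_top_right in the frame of bay between -0.124 and 0.124 m and y of carton_top_right in the frame of bay between -0.084 and 0.084 m), for 0.2 s.
At the end, for the whole second after the job is handed in: The carton rests on the broad face that looked over the bay, its four corners within 8 mm of the bench and not past the tape's outer edge (2 mm allowed). The tin stands flat wholly outside the tape (2 mm allowed). Jar, can and small box stand within 15 mm of their starts (all of step 2 and (y of tin in the frame of bay above 0.112 m or y of tin in the frame of bay below -0.112 m or x of tin in the frame of bay above 0.152 m or x of tin in the frame of bay below -0.152 m) and angle between tin's own z axis and vertical below 0.12 rad and height (world z) of tin below 0.006 m and linear speed of each of carton, tin below 0.02 m/s and distance of each of jar, smallbox, can from where it was at the start of the episode below 0.015 m and angle between each of jar, smallbox, can's own z axis and vertical below 0.15 rad); the robot touches nothing.
It fails at once if the carton is lifted off the bench (height (world z) of carton_center above 0.105 m or (angle between carton's own z axis and vertical above 1.35 rad and height (world z) of carton_center above 0.06 m)).
It fails at once if the tin is lifted or tipped (height (world z) of tin above 0.015 m or angle between tin's own z axis and vertical above 0.4 rad).
It fails at once if the jar is moved by more than 15 mm or knocked over (distance of jar from where it was at the start of the episode above 0.015 m or angle between jar's own z axis and vertical above 0.4 rad).
It fails at once if the small box is moved by more than 15 mm or knocked over (distance of smallbox from where it was at the start of the episode above 0.015 m or angle between smallbox's own z axis and vertical above 0.4 rad).
It fails at once if the can is moved by more than 15 mm or knocked over (distance of can from where it was at the start of the episode above 0.015 m or angle between can's own z axis and vertical above 0.4 rad).
It also fails if it takes over 48 s, if anything falls off the work surface, if the arm or the gripper's body presses on something with over 40 N, if the wrist force passes 120 N, or if a joint passes its speed limit or range.

## Working session

There is one attempt and no reset: what is moved stays moved. The work goes in short steps, Python scripts to look and compute and a tool call to move; the robot and the scene stay as the last step left them, time stands still between calls to the robot, and variables do not carry over. Pictures are saved under pics/ and viewed, and the job is handed in when it is done.

Besides the shell and the picture viewer there is one more tool, called as a command line: name --argument value ..., lists and objects as JSON in quotes. play_rows: Moves the arm, as the interface text tells. Its arguments: {"type":"object","properties":{"increments":{"type":"string"},"hand":{"type":"number"},"squeeze":{"type":"number"}},"required":["increments"]}

```bash
mkdir -p pics; ls
python3 - <<'E'
from workcell import get_obs, camera, workorder, manip
import cv2,pickle
o=get_obs();print(o);print(manip.finger_overhang)
d={}
for n in("side","top","wrist"):
    c=camera(n);cv2.imwrite(f"pics/{n}0.png",c["img"]);d[n]=c
    print(n,{k:v for k,v in c.items() if k!="img"})
pickle.dump(d,open("c0.pkl","wb"))
E
```

```text
pics
{'clock': 0.0, 'joint_pos': array([ 1.28836119,  0.33283599, -0.0647013 ,  1.46098549,  0.02158821,
        1.34988811, -0.08853161]), 'joint_velocities': array([ 8.02392375e-04, -2.11184981e-03,  4.76249860e-04,  3.33912921e-04,
       -7.28570361e-04, -1.14900902e-03,  5.29608312e-05]), 'tau': array([ 1.22222664e-03, -6.25447655e+01,  5.00752463e-02, -3.91617537e+01,
        1.61513232e-02,  9.87193751e-03,  2.42952956e-05]), 'position': array([ 0.16047704, -0.60365344,  0.23851724]), 'ee_rot': array([ 0.43130349,  0.56097031, -0.43072266,  0.56014962]), 'ft_force': array([ 0.81688527, -0.00405816,  1.11581413]), 'torque': array([-0.01654914, -0.04490753,  0.00769127]), 'grip_width': 1.0029000715875873}
0.008
side {'fov_y': 46.42006765128457, 'cx': 267.71524352530065, 'cy': 193.54382145286732, 'distortion': array([-0.00325866,  0.        ,  0.        ,  0.        ,  0.        ]), 'R': array([[ 0.96645776, -0.25620951, -0.01777885],
       [-0.17670958, -0.61314459, -0.76995288],
       [ 0.18636824,  0.74726862, -0.63785303]]), 't': array([-0.48188348,  0.18685233,  1.02329461
[... 216 characters left out ...]
0.00584518],
       [-0.98811824,  0.00702423, -0.15353506],
       [ 0.15348644, -0.00700655, -0.98812591]]), 't': array([-0.023453  ,  0.53889221,  0.98943473])}
wrist {'fov_y': 62.24385768497781, 'cx': 260.03386937180096, 'cy': 197.62327612036526, 'distortion': array([-0.01657168,  0.        ,  0.        ,  0.        ,  0.        ]), 'tool_from_camera': array([[ 8.70214698e-05, -2.63984633e-01,  9.64526882e-01,
        -1.34906231e-01],
       [-1.16498628e-04, -9.64526882e-01, -2.63984622e-01,
         6.76181567e-02],
       [ 9.99999989e-01, -8.93937286e-05, -1.14688394e-04,
        -1.70777452e-03],
       [ 0.00000000e+00,  0.00000000e+00,  0.00000000e+00,
         1.00000000e+00]])}
```

View pics/side0.png

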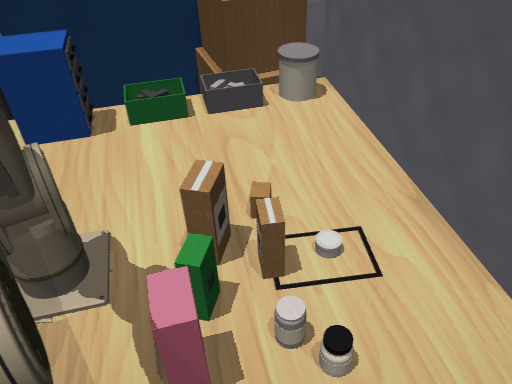

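View pics/top0.png

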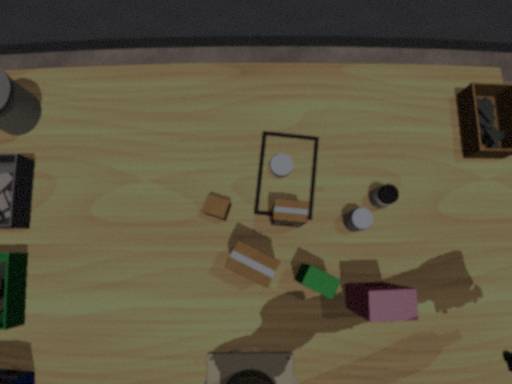

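View pics/wrist0.png

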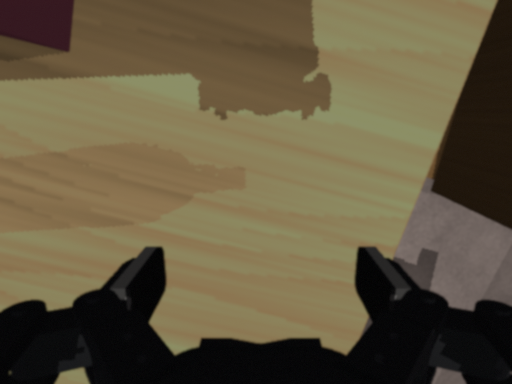

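The side view shows the bay (276–380, 228–285), the tin at about (328,243), and the brown target carton at about (270,237). The larger brown carton is behind it at (206,208). The top view shows the bay corners at about (264,133), (318,137), (311,219) and (256,213). I'll zoom in to measure these.

```bash
cat > h.py <<'E'
import numpy as np,cv2
def K(c):
    f=192/np.tan(np.radians(c["fov_y"])/2);return np.array([[f,0,c["cx"]],[0,f,c["cy"]],[0,0,1]])
def ray(c,p,z):
    u=cv2.undistortPoints(np.array([[p]],float),K(c),c["distortion"])[0,0]
    d=c["R"].T@np.array([u[0],u[1],1]);o=-c["R"].T@c["t"]
    return o+d*(z-o[2])/d[2]
def proj(c,X):
    return cv2.projectPoints(np.atleast_2d(np.array(X,float)),cv2.Rodrigues(c["R"])[0],c["t"],K(c),c["distortion"])[0][:,0]
E
python3 - <<'E'
import pickle,cv2
d=pickle.load(open("c0.pkl","rb"))
im=d["top"]["img"][120:240,200:410];cv2.imwrite("pics/topz.png",cv2.resize(im,None,fx=3.8,fy=3.8,interpolation=cv2.INTER_CUBIC))
im=d["side"]["img"][180:300,240:400];cv2.imwrite("pics/sidez.png",cv2.resize(im,None,fx=5,fy=5,interpolation=cv2.INTER_CUBIC))
E
```

```text
(no output)
```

View pics/topz.png

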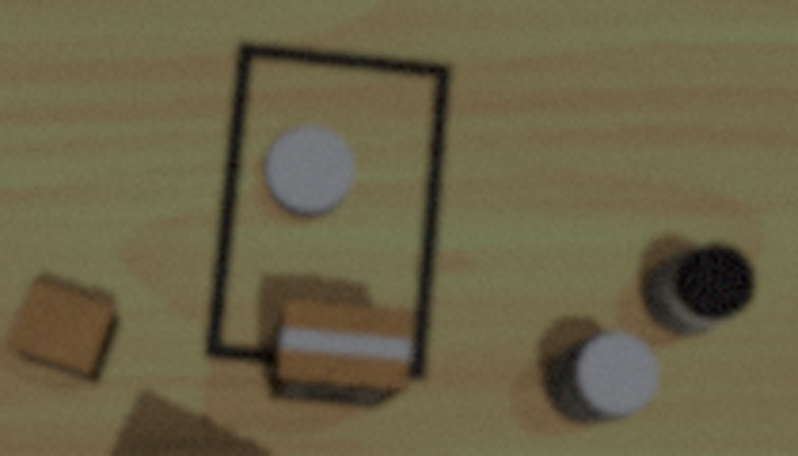

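View pics/sidez.png

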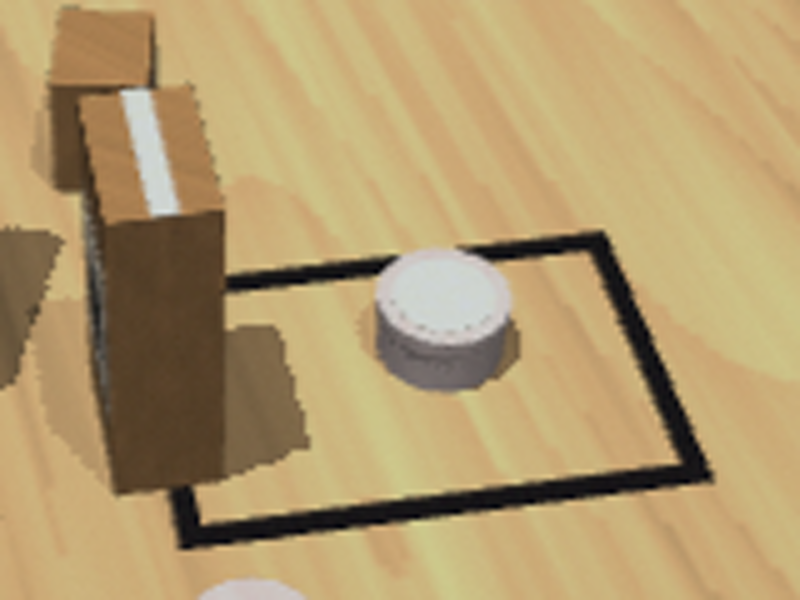

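```bash
cat > m.py <<'E'
import pickle
from h import *
from scipy.optimize import least_squares
d=pickle.load(open("c0.pkl","rb"))
T=lambda p:np.array([(p[0]+.5)/3.8+200-.5,(p[1]+.5)/3.8+120-.5])
S=lambda p:np.array([(p[0]+.5)/5+240-.5,(p[1]+.5)/5+180-.5])
def rt(x,y,a,P):
    c,s=np.cos(a),np.sin(a);P=np.array(P,float);return np.c_[x+c*P[:,0]-s*P[:,1],y+s*P[:,0]+c*P[:,1],P[:,2]]
def fit(x0,sets):
    def r(v):
        return np.concatenate([(proj(d[n],rt(*v,P))-np.array(q)).ravel() for n,P,q in sets])
    s=least_squares(r,x0,loss='soft_l1');print(s.x, np.round(r(s.x),1));return s.x
b=fit([.6,-.05,0],[("top",[[.122,.082,0],[.122,-.082,0],[-.122,-.082,0],[-.122,.082,0]],[T(p) for p in[(241,44),(449,66),(422,378),(207,355)]]),
 ("side",[[.122,.082,0],[.122,-.082,0],[-.122,-.082,0]],[S(p) for p in[(604,232),(713,478),(182,548)]])])
h=.17
c=fit([b[0]-.12,b[1],b[2]],[("top",[[.025,.04,h],[.025,-.04,h],[-.025,-.04,h],[-.025,.04,h]],[T(p) for p in[(281,298),(417,310),(410,390),(277,380)]]),
 ("side",[[-.025,.04,h],[.025,.04,h],[.025,-.04,h],[-.025,-.04,h],[.025,-.04,0],[-.025,-.04,0]],[S(p) for p in[(80,98),(192,88),(224,210),(104,221),(225,481),(117,494)]])])
t1=ray(d["top"],T((309,169)),.034);t2=ray(d["side"],S((443,297)),.034);print("tin",t1,t2)
R=np.array([[np.cos(b[2]),-np.sin(b[2])],[np.sin(b[2]),np.cos(b[2])]])
tb=lambda p:R.T@(np.array(p)[:2]-b[:2])
print("tin bay",tb(t1),tb(t2),"carton bay",tb(c),c[2]-b[2])
for n,p,q,z in[("can",(618,373),None,.095),("jar",(715,281),None,.085),("box",(63,325),None,.075)]:
    X=ray(d["top"],T(p),z);print(n,X,tb(X))
for n,p,z in[("big",(253,257),.2),("green",(322,282),.17),("pink",(392,305),.2)]:
    X=ray(d["top"],p,z);print(n,X,tb(X))
E
python3 m.py
```

```text
[ 0.60184744 -0.10685344 -0.11368331] [-1.4 -0.2  0.  -0.   0.2  1.3 -1.5  1.2  0.8 -0.2  1.2  0.6  0.1  0.5]
[ 0.47978166 -0.10182259 -0.10503684] [ 0.8  0.7 -1.4  0.8 -1.2  0.8 -0.1  0.1 -0.  -0.4  0.6 -1.   1.1 -0.2
  0.5  0.5  0.3  0.7 -0.   1. ]
tin [ 0.62529065 -0.09109717  0.034     ] [ 0.62183108 -0.09095477  0.034     ]
tin bay [0.02150452 0.01831393] [0.01805113 0.01806296] carton bay [-0.12184854 -0.00884859] 0.008646463754132985
can [ 0.46864389 -0.2937471   0.095     ] [-0.11114276 -0.20079768]
jar [ 0.53265998 -0.3681212   0.085     ] [-0.03910301 -0.26742981]
box [0.50679294 0.08272144 0.075     ] [-0.11594604  0.17756833]
big [ 0.37323811 -0.01352291  0.2       ] [-0.23772094  0.06679496]
green [ 0.3140261  -0.17204635  0.17      ] [-0.27856806 -0.09742214]
pink [ 0.26207034 -0.32397836  0.2       ] [-0.3129535  -0.25426721]
```

Run:
```python
import pickle,cv2
d=pickle.load(open("c0.pkl","rb"))
im=d["top"]["img"][190:330,210:430];cv2.imwrite("pics/topz2.png",cv2.resize(im,None,fx=3.6,fy=3.6,interpolation=cv2.INTER_CUBIC))
im=d["side"]["img"][145:384,140:300];cv2.imwrite("pics/sidez2.png",cv2.resize(im,None,fx=2.5,fy=2.5,interpolation=cv2.INTER_CUBIC))
from scipy.spatial.transform import Rotation as R
print(R.from_quat([ 0.43130349,  0.56097031, -0.43072266,  0.56014962]).as_matrix().round(3))
```

```text
[[-0.     0.966  0.257]
 [ 0.001  0.257 -0.966]
 [-1.    -0.    -0.001]]
```

View pics/topz2.png

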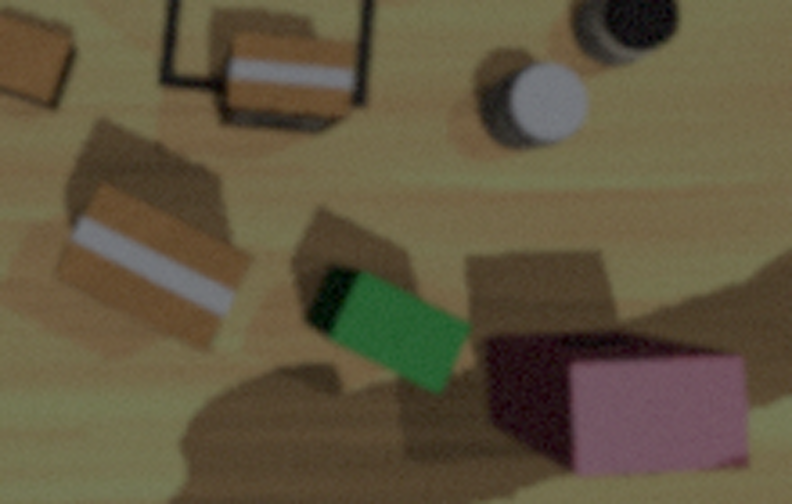

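View pics/sidez2.png

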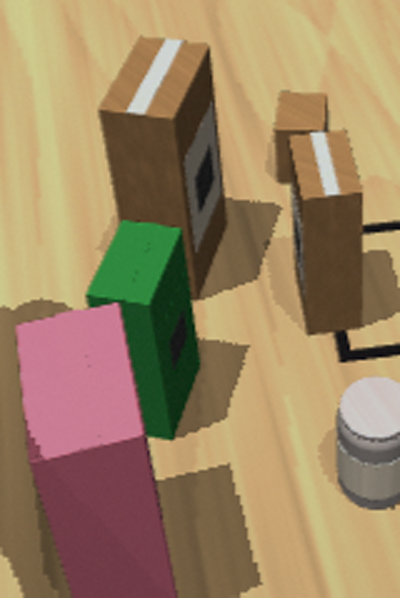

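```bash
cat >> m.py <<'E'
print('---')
T2=lambda p:np.array([(p[0]+.5)/3.6+210-.5,(p[1]+.5)/3.6+190-.5])
S2=lambda p:np.array([(p[0]+.5)/2.5+140-.5,(p[1]+.5)/2.5+145-.5])
X=ray(d["side"],S2((195,300)),0);print("big front right foot",X,tb(X))
for z in(.19,.21,.23,.25):
    X=[tb(ray(d["top"],T2(p),z)) for p in[(102,185),(252,258),(210,352),(57,270)]]; Y=[tb(ray(d["side"],S2(p),z)) for p in[(210,44),(178,118)]]
    print(z,np.round(X,3).tolist(),np.round(Y,3).tolist())
X=ray(d["side"],S2((172,438)),0);print("green fr foot",X,tb(X))
for z in(.13,.15,.17): print(z,tb(ray(d["top"],T2((362,268)),z)),tb(ray(d["top"],T2((470,325)),z)),tb(ray(d["side"],S2((150,304)),z)))
for z in(.2,.25,.3): print(z,ray(d["top"],T2((570,360)),z),ray(d["top"],T2((745,355)),z),ray(d["side"],S2((146,435)),z))
E
python3 m.py | sed '1,/---/d'
```

```text
big front right foot [ 0.36031752 -0.06849509  0.        ] [-0.24432217  0.01071194]
0.19 [[-0.206, 0.105], [-0.241, 0.006], [-0.302, 0.026], [-0.261, 0.127]] [[-0.205, 0.148], [-0.24, 0.045]]
0.21 [[-0.206, 0.104], [-0.241, 0.007], [-0.3, 0.027], [-0.261, 0.125]] [[-0.206, 0.12], [-0.239, 0.021]]
0.23 [[-0.207, 0.103], [-0.241, 0.008], [-0.298, 0.028], [-0.26, 0.124]] [[-0.206, 0.092], [-0.238, -0.004]]
0.25 [[-0.207, 0.102], [-0.24, 0.01], [-0.297, 0.029], [-0.259, 0.122]] [[-0.207, 0.063], [-0.237, -0.029]]
green fr foot [ 0.3160034 -0.2117233  0.       ] [-0.27210263 -0.13661867]
0.13 [-0.24096349 -0.07221471] [-0.27153559 -0.14819112] [-0.2743927  -0.10432387]
0.15 [-0.24072355 -0.06935433] [-0.27063859 -0.14369782] [-0.2726267  -0.12229988]
0.17 [-0.24048362 -0.06649394] [-0.26974159 -0.13920452] [-0.2708607  -0.14027588]
0.2 [ 0.29740985 -0.27028308  0.2       ] [ 0.29752258 -0.38284064  0.2       ] [ 0.29879496 -0.34785138  0.2       ]
0.25 [ 0.30223382 -0.25575894  0.25      ] [ 0.30234    -0.36177673  0.25      ] [ 0.29958015 -0.38405135  0.25      ]
0.3 [ 0.30705779 -0.24123481  0.3       ] [ 0.30715742 -0.34071282  0.3       ] [ 0.30036534 -0.42025133  0.3       ]
```

play_rows --increments "0 0.04 -0.003 0; 0 0.04 -0.003 0; 0 0.04 -0.003 0; 0 0.04 -0.003 0; 0 0.04 -0.003 0; 0 0.04 -0.003 0; 0 0.04 -0.003 0; 0 0.04 -0.003 0" --hand 0

```text
clock: 0.95
position: [0.4655, -0.4997, 0.2352]
ee_rot: [0.435, 0.56, -0.436, 0.555]
ft_force: [0.3, -0.4, -0.7]
grip_width: 0.502
```

play_rows --increments "0 0 0 -0.133; 0 0 0 -0.133; 0 0 0 -0.133; 0 0 0 -0.133; 0 0 0 -0.133; 0 0 0 -0.133; 0 0 0 -0.133; 0 0 0 -0.133; 0 0 0 -0.133; 0 0 0 0"

```text
clock: 1.95
position: [0.4734, -0.4917, 0.2293]
ee_rot: [0.029, 0.71, -0.02, 0.703]
ft_force: [-0.4, 0.4, 0.2]
grip_width: 0.499
```

```bash
cat > go.py <<'E'
import sys
from workcell import get_obs
import numpy as np
from scipy.spatial.transform import Rotation as R
b=np.array([.60185,-.10685]);a=-.11368
B=np.array([[np.cos(a),-np.sin(a)],[np.sin(a),np.cos(a)]])
o=get_obs();M=R.from_quat(o["ee_rot"]).as_matrix();p=o["position"]
print("clock",o["clock"],"bay pos",(B.T@(p[:2]-b)).round(4),p[2].round(4),"F",o["ft_force"].round(1))
ty=M[:2,1];print("tool y yaw in bay deg",np.degrees(np.arctan2(*( (B.T@ty)[::-1]))).round(2),"tilt",M[2].round(3))
if len(sys.argv)>1:
    x,y,z=map(float,sys.argv[1:]);w=np.r_[B@[x,y]+b,z];print("tool delta",(M.T@(w-p)).round(4))
E
python3 go.py 0.02 -0.065 0.2
```

```text
clock 1.95 bay pos [-0.084  -0.3969] 0.2293 F [-0.4  0.4  0.2]
tool y yaw in bay deg 92.55 tilt [-1.     0.011 -0.01 ]
tool delta [0.0318 0.3266 0.1189]
```

play_rows --increments "0 0.04 0.015 0.044; 0 0.04 0.015 0; 0 0.04 0.015 0; 0 0.04 0.015 0; 0 0.04 0.015 0; 0 0.04 0.015 0; 0 0.04 0.015 0; 0 0.04 0.015 0; 0 0 0 0"

```text
clock: 2.85
position: [0.6359, -0.1802, 0.2281]
ee_rot: [0.062, 0.71, -0.053, 0.7]
ft_force: [-0.2, 0.9, -0.3]
grip_width: 0.503
```

```bash
python3 go.py 0.02 -0.065 0.02
```

```text
clock 2.85 bay pos [ 0.0421 -0.069 ] 0.2281 F [-0.2  0.9 -0.3]
tool y yaw in bay deg 87.22 tilt [-1.     0.012 -0.015]
tool delta [ 0.2084  0.0004 -0.0192]
```

play_rows --increments "0.03 0 -0.003 -0.02; 0.03 0 -0.003 -0.02; 0.03 0 -0.003 0; 0.03 0 -0.003 0; 0.03 0 -0.003 0; 0.02 0 -0.003 0; 0.015 0 0 0; 0.005 0 0 0"

```text
clock: 3.65
position: [0.616, -0.1731, 0.0318]
ee_rot: [0.057, 0.709, -0.048, 0.701]
ft_force: [-0.2, -0.3, 0.2]
grip_width: 0.5
```

```bash
python3 go.py 0.02 0.11 0.02
python3 - <<'E'
from workcell import camera
import cv2
for n in("side","top"):cv2.imwrite(f"pics/{n}1.png",camera(n)["img"])
E
```

```text
clock 3.65 bay pos [ 0.0216 -0.0642] 0.0318 F [-0.2 -0.3  0.2]
tool y yaw in bay deg 88.02 tilt [-1.     0.012 -0.013]
tool delta [ 0.014   0.1739 -0.0074]
```

View pics/side1.png

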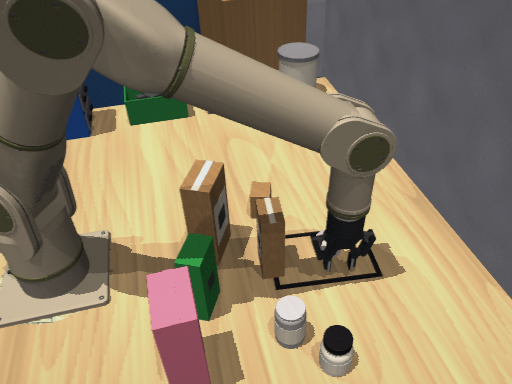

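The side view shows the open fingers at about (340,260), on the right of the tin inside the bay. The carton hasn't been touched. Next I'll lower the fingers and push the tin left.

play_rows --increments "0.013 0 0 0; 0 0.015 0 0; 0 0.015 0 0; 0 0.015 0 0; 0 0.015 0 0; 0 0.015 0 0"

```text
clock: 4.35
position: [0.6309, -0.0944, 0.0237]
ee_rot: [0.057, 0.707, -0.049, 0.703]
ft_force: [0.4, -0.8, -1.2]
grip_width: 0.495
```

```bash
python3 go.py 0.02 0.115 0.02
python3 - <<'E'
from workcell import camera
import cv2
for n in("side","top"):cv2.imwrite(f"pics/{n}2.png",camera(n)["img"])
E
```

```text
clock 4.35 bay pos [0.0274 0.0156] 0.0237 F [ 0.4 -0.8 -1.2]
tool y yaw in bay deg 87.89 tilt [-1.     0.011 -0.006]
tool delta [ 0.0049  0.099  -0.0111]
```

View pics/side2.png

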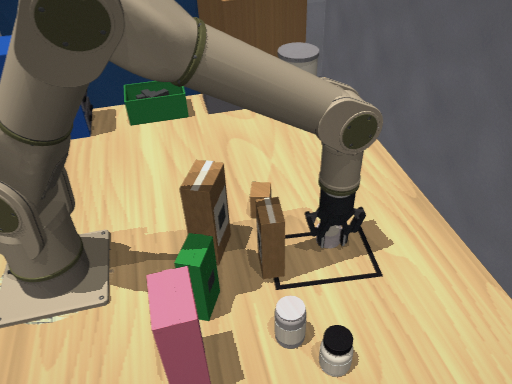

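The tin at about (330,240) sits between the fingers and is moving left. I'll keep pushing.

play_rows --increments "0.001 0.015 -0.001 0; 0.001 0.015 -0.001 0; 0.001 0.015 -0.001 0; 0 0.015 -0.001 0; 0 0.015 -0.001 0; 0 0.015 -0.001 0; 0 0.01 -0.001 0; 0 0.006 0 0; 0 0 0 0"

```text
clock: 5.35
position: [0.6415, 0.019, 0.0226]
ee_rot: [0.056, 0.706, -0.05, 0.704]
ft_force: [0.9, -1.3, 0.8]
grip_width: 0.5
```

```bash
python3 go.py 0.02 0.115 0.02
python3 - <<'E'
from workcell import camera
import cv2
for n in("side","top"):cv2.imwrite(f"pics/{n}3.png",camera(n)["img"])
E
```

```text
clock 5.35 bay pos [0.0252 0.1295] 0.0226 F [ 0.9 -1.3  0.8]
tool y yaw in bay deg 87.94 tilt [-1.     0.009 -0.003]
tool delta [ 0.0025 -0.0147 -0.0046]
```

View pics/side3.png

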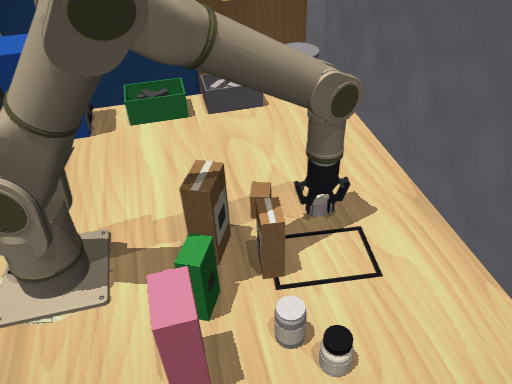

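The tin at about (318,205) is well outside the tape, and the carton is still standing. I'll back off and raise the arm.

play_rows --increments "0 -0.015 0 0; 0 -0.02 0 0; -0.03 -0.02 0 0; -0.04 -0.02 0 0; -0.04 -0.01 0 0; -0.04 0 0 0; -0.04 0 0 0; -0.04 0 0 0; -0.02 0 0 0; 0 0 0 0"

```text
clock: 6.45
position: [0.6235, -0.0902, 0.2782]
ee_rot: [0.061, 0.708, -0.056, 0.701]
ft_force: [0.2, 0.7, 0.4]
grip_width: 0.5
```

play_rows --increments "0 0 0 0.14; 0 0 0 0.14; 0 0 0 0.14; 0 0 0 0.14; 0 0 0 0.14; 0 0 0 0.14; 0 0 0 0.14; 0 0 0 0.14; 0 0 0 0.14; 0 0 0 0.14; 0 0 0 0.13; 0 0 0 0" --hand 1

```text
clock: 7.65
position: [0.6152, -0.1083, 0.2638]
ee_rot: [-0.543, -0.454, 0.554, -0.438]
ft_force: [0.5, -0.9, -0.4]
grip_width: 0.0
```

```bash
python3 go.py -0.185 -0.012 0.26
cat > tin.py <<'E'
import sys
from workcell import camera
import cv2
for n in("side","top"):cv2.imwrite(f"pics/{n}{sys.argv[1]}.png",camera(n)["img"])
E
python3 tin.py 4
```

```text
clock 7.65 bay pos [0.0134 0.0001] 0.2638 F [ 0.5 -0.9 -0.4]
tool y yaw in bay deg -5.26 tilt [-1.    -0.028 -0.002]
tool delta [ 0.0092 -0.1963  0.0302]
```

View pics/side4.png

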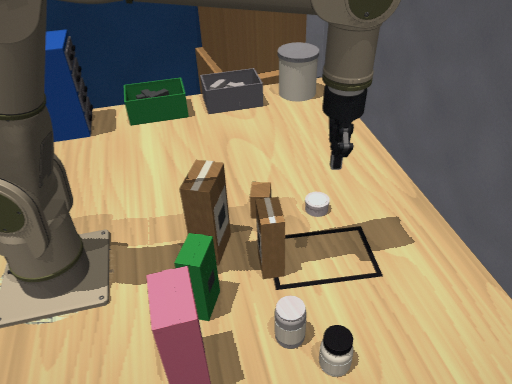

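The tin is standing flat at about (317,204), outside the tape. The carton is upright. Next I'll go behind it, flying above everything.

play_rows --increments "-0.008 -0.02 0 -0.1; 0 -0.03 0 0; 0 -0.03 0 0; 0 -0.03 0 0; 0 -0.03 0 0; 0 -0.03 0 0; 0 -0.02 0 0; 0 0 0 0" --hand 0.2

```text
clock: 8.55
position: [0.4179, -0.0916, 0.2738]
ee_rot: [-0.51, -0.492, 0.522, -0.474]
ft_force: [-1.2, -0.4, 0.2]
grip_width: 0.398
```

```bash
python3 go.py -0.185 -0.012 0.155
```

```text
clock 8.55 bay pos [-0.1845 -0.0057] 0.2738 F [-1.2 -0.4  0.2]
tool y yaw in bay deg 2.73 tilt [-1.    -0.031 -0.006]
tool delta [0.1188 0.0028 0.0069]
```

play_rows --increments "0.025 0.005 0.004 0.04; 0.025 0.005 0.003 0; 0.02 0 0 0; 0 0 0 0"

```text
clock: 8.95
position: [0.427, -0.1002, 0.2021]
ee_rot: [-0.518, -0.483, 0.529, -0.467]
ft_force: [-0.3, 0.8, 0.1]
grip_width: 0.4
```

```bash
python3 go.py -0.173 -0.012 0.155; python3 tin.py 5;python3 - <<'E'
import cv2
a=cv2.imread("pics/side5.png")[130:290,150:330];cv2.imwrite("pics/s5z.png",cv2.resize(a,None,fx=3.5,fy=3.5,interpolation=cv2.INTER_CUBIC))
E
```

```text
clock 8.95 bay pos [-0.1744 -0.0132] 0.2021 F [-0.3  0.8  0.1]
tool y yaw in bay deg 0.97 tilt [-1.    -0.027 -0.003]
tool delta [ 0.047   0.0027 -0.001 ]
```

View pics/s5z.png

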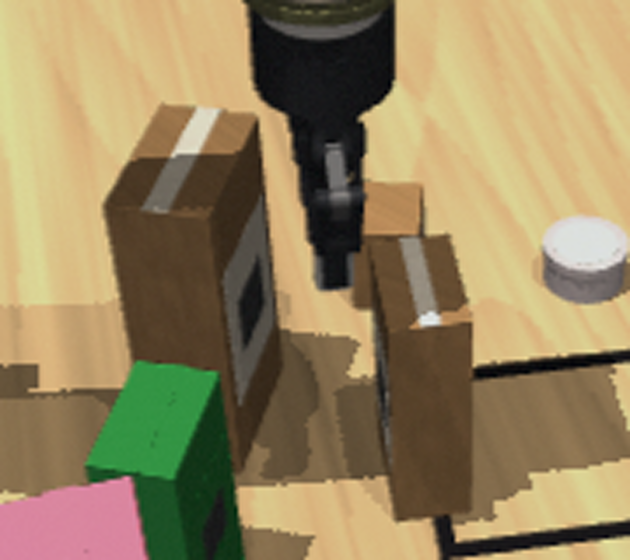

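View pics/top5.png

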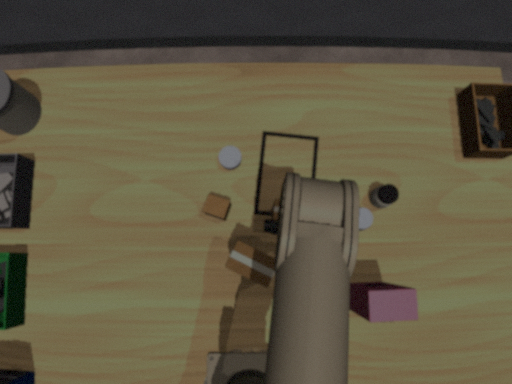

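The fingers at zoomed (335,285) hang in the gap between the cartons, and the tin is outside the tape at top-view (229,157). I'll descend and make contact.

play_rows --increments "0.02 0 0 0; 0.02 0 0 0; 0.006 0 0 0; 0 0.005 0 0; 0 0.005 0 0"

```text
clock: 9.55
position: [0.4422, -0.1018, 0.164]
ee_rot: [-0.52, -0.48, 0.526, -0.472]
ft_force: [-0.5, 0.4, -0.1]
grip_width: 0.401
```

```bash
python3 go.py -0.16 -0.012 0.155; python3 tin.py 6;python3 - <<'E'
import cv2
a=cv2.imread("pics/side6.png")[130:290,150:330];cv2.imwrite("pics/s6z.png",cv2.resize(a,None,fx=3.5,fy=3.5,interpolation=cv2.INTER_CUBIC))
E
```

```text
clock 9.55 bay pos [-0.1592 -0.0131] 0.164 F [-0.5  0.4 -0.1]
tool y yaw in bay deg 1.16 tilt [-1.    -0.014 -0.001]
tool delta [ 0.009  -0.0006 -0.0011]
```

View pics/s6z.png

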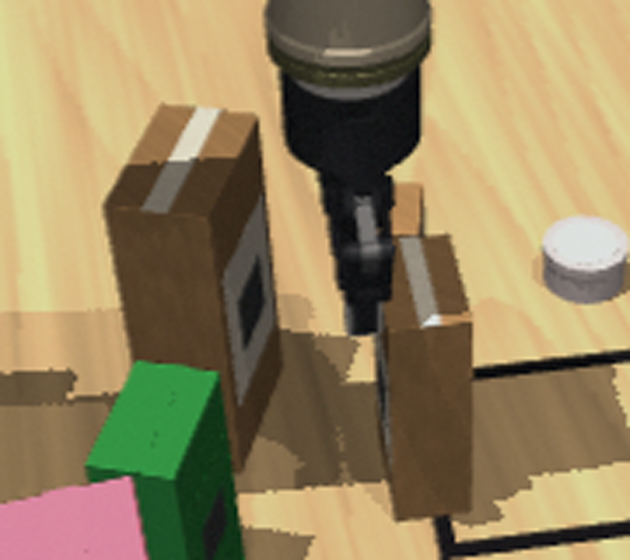

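play_rows --increments "0.008 -0.002 0 0; 0.006 0 0 0; 0 0.008 0 0; 0 0.008 0 0; 0 0.008 0 0"

```text
clock: 10.15
position: [0.4656, -0.1041, 0.1495]
ee_rot: [-0.52, -0.48, 0.526, -0.473]
ft_force: [-0.2, 0.7, 0.7]
grip_width: 0.401
```

```bash
python3 go.py -0.12 -0.012 0.155; python3 tin.py 7;python3 - <<'E'
import cv2
a=cv2.imread("pics/side7.png")[130:290,180:360];cv2.imwrite("pics/s7z.png",cv2.resize(a,None,fx=3.5,fy=3.5,interpolation=cv2.INTER_CUBIC))
E
```

```text
clock 10.15 bay pos [-0.1357 -0.0127] 0.1495 F [-0.2  0.7  0.7]
tool y yaw in bay deg 1.15 tilt [-1.    -0.012 -0.001]
tool delta [-0.0057  0.0156 -0.0004]
```

View pics/s7z.png

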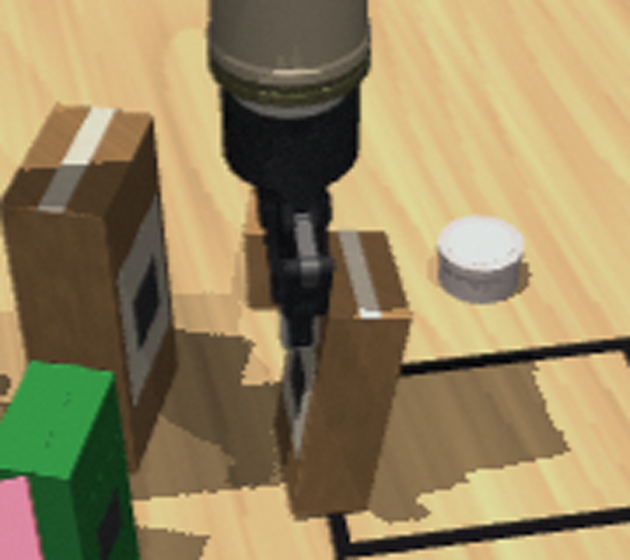

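The carton is tilting about its front foot edge, and its foot at zoomed (372,510) hasn't moved. I'll keep pushing until it tips.

play_rows --increments "0 0.01 0 0; 0 0.01 0 0; 0 0.01 0 0; 0 0.01 0 0; 0 0 0 0; 0 -0.01 0 0; -0.01 -0.01 0 0; -0.03 0 0 0; -0.04 0 0 0; -0.03 0 0 0"

```text
clock: 11.25
position: [0.4846, -0.1055, 0.2573]
ee_rot: [-0.518, -0.483, 0.527, -0.469]
ft_force: [0.9, -0.5, -0.2]
grip_width: 0.401
```

```bash
python3 go.py -0.12 -0.012 0.155; python3 tin.py 8
```

```text
clock 11.25 bay pos [-0.1167 -0.0119] 0.2573 F [ 0.9 -0.5 -0.2]
tool y yaw in bay deg 1.19 tilt [-1.    -0.023 -0.003]
tool delta [ 0.1023 -0.0009  0.0003]
```

View pics/side8.png

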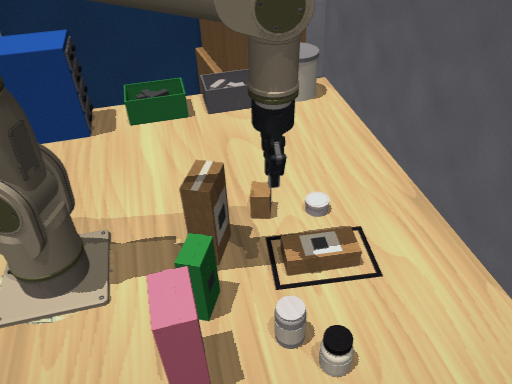

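The carton lies inside the tape, centred at about (320,250). I'll measure its final position.

play_rows --increments "-0.04 0 0 0; -0.04 0 0.04 0; 0 0 0.05 0; 0 0 0.05 0; 0 0 0.05 0; 0 0 0.05 0; 0 0 0.05 0; 0 0 0 0"

```text
clock: 12.15
position: [0.4549, -0.3945, 0.3353]
ee_rot: [-0.516, -0.484, 0.526, -0.472]
ft_force: [-0.6, 0.2, -0.3]
grip_width: 0.398
```

```bash
python3 tin.py 9;python3 - <<'E'
import cv2
a=cv2.imread("pics/side9.png")[180:300,240:400];cv2.imwrite("pics/s9z.png",cv2.resize(a,None,fx=5,fy=5,interpolation=cv2.INTER_CUBIC))
a=cv2.imread("pics/top9.png")[120:240,200:410];cv2.imwrite("pics/t9z.png",cv2.resize(a,None,fx=3.8,fy=3.8,interpolation=cv2.INTER_CUBIC))
E
```

```text
(no output)
```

View pics/s9z.png

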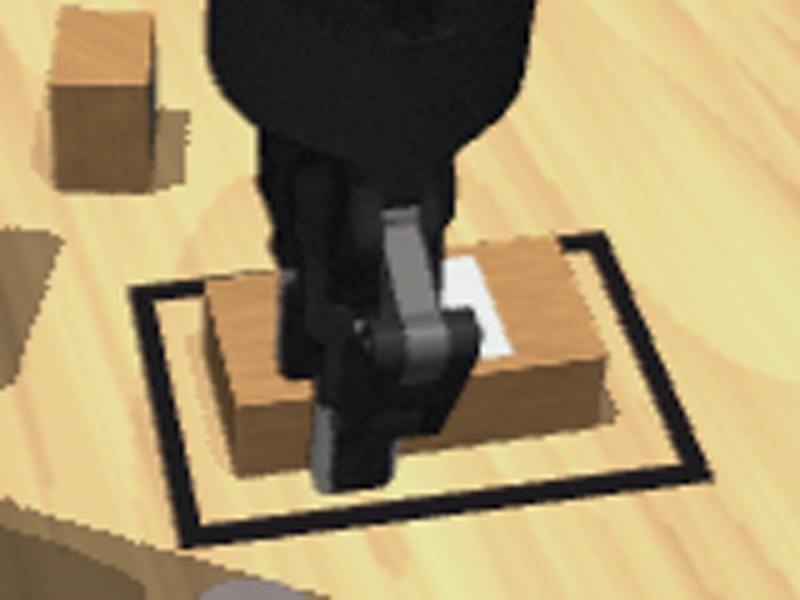

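View pics/t9z.png

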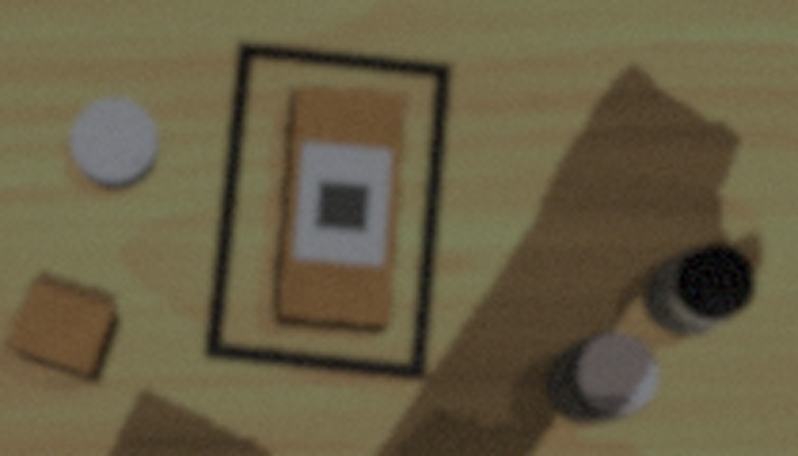

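```bash
cat >> m.py <<'E'
print('+++')
for n,p,z in[("tin",(114,140),.034),("can",(617,374),.095),("jar",(715,282),.085),("box",(63,325),.075)]: print(n,tb(ray(d["top"],T(p),z)))
for p in[(295,87),(405,93),(385,327),(277,320)]: print("carton corner",tb(ray(d["top"],T(p),.05)))
E
python3 m.py | sed '1,/+++/d'; python3 -c "
from workcell import workorder
print(workorder.hand_in())"
```

```text
tin [0.02794194 0.16209045]
can [-0.11189018 -0.20015959]
jar [-0.03980414 -0.26746668]
box [-0.11594604  0.17756833]
carton corner [0.07720368 0.03487054]
carton corner [ 0.0814674  -0.04494941]
carton corner [-0.0903592  -0.04537629]
carton corner [-0.09347777  0.03094434]
the job is handed in; nothing more can be done
None
```

I pushed the tin out over the left tape while the carton still stood, then toppled the carton into the bay with a push near its top. I've handed the job in, at about 12 s of the 48 s allowed. It gave no verdict.

All checks below come from the last pictures, in the bay's frame, with readings good to a few mm:

- **Carton:** it lies flat on the face that looked over the bay. Its corners are between x = -0.093 and +0.081 m and y = -0.045 and +0.035 m, well inside the tape's outer edge (±0.122 and ±0.082 m). I judged that it lies flat by eye, without measuring corner heights.
- **Tin:** it stands flat with its centre at y = 0.162 m, where 0.112 m was needed.
- **Jar, can and small box:** each is within about 1 mm of its first measured position.
- **Arm:** it was well above everything and off to one side when I handed in.

No check failed or disagreed.

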